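# Throttle the air valve to its mark and take the charged canister off its stand

### The arm

A 6-joint arm with a two-finger parallel gripper is mounted at the origin on the work surface. World frame = base frame: x ahead of the robot, y to its left, z up, the work surface at z = 0. Lengths are in m, angles in rad, forces in N, time in s.
With the tool pointing down it reaches from about 0.425 to 0.925 m from the base axis. Payload 12.5 kg.
Tool frame: the origin (TCP) lies midway between the tips of the shut fingers; the grasp point (between the pads) lies 19 mm behind it; z points along the fingers, y is the line along which they close (so a half turn about z gives the same grasp; the last joint's range is limited). The gripper opens to 85 mm and grips with 20 to 120 N. Pads are 22 mm wide; open, the fingers measure 114 mm over their backs; the gripper's body (76 mm by 85 mm) begins 54 mm behind the grasp point. The pads swing forward as they close: fully open they stand 13 mm farther back than shut.
Start: joints at [1.209, 0.491, 1.559, -0, 1.092, -0.106], TCP at [0.158, 0.605, 0.231] pointing down, gripper open.
Joint ranges: [-3.1, 3.1], [-0.84, 2.19], [0.05, 2.79], [-1.13, 4.28], [0.06, 2.93], [-2.69, 2.69]. Speed limits (rad/s): [2.22, 2.22, 2.79, 3.14, 3.14, 3.14].

### API

Orientations are given as a unit quaternion [w, x, y, z].
In Python, from rig import env, viewer, ticket gives the robot as it stands.
- The arm moves only by the shell command python3 -m pendant 'ROWS' [OPENING] [FORCE]. ROWS is JSON, a list of rows, each a list of 6 numbers: the shift along the tool's x, y, z scaled (see below), then the turn, a rotation vector about the tool's x, y, z scaled (see below). In form: [[dx, dy, dz, rx, ry, rz], ...]. A call has 1 to 10 rows; each row shifts and turns the commanded pose from where the row before left it, along the tool's axes as they then stand; what a row does not reach is not made up. The controller multiplies each number of a shift by 0.1 m and each number of a turn by 5 degrees. A row lasts 1/12 s, in which the tool goes at most 41.7 mm and 7.16 degrees, less where a joint would pass 70% of its speed; a pose out of reach is approached as far as the arm can. A call with a number of a shift or a turn outside -1 to 1 is refused whole. A call with a gripper value outside its range is refused whole. OPENING is the closure, from 0 (fully open) to 1 (shut), set as the call begins (- or left out, the last holds). The fingers move at their own pace and stop on an object; FORCE is the grip in N (left out, the last holds). Time passes only in rows, so rows that do not move let the fingers close. It gives the time, the measured TCP pose, the force, the opening and the grip force at its end, in the units of the state.
- env.read_state(): the state, without advancing time (a new reading comes with each control period).
- viewer.get_image(name): name is "scene" or "top" or "wrist"; returns a dict with "pixels" (384x512x3 uint8, blue, green, red), "camera_matrix" (3x3 intrinsics, pixels), "pose" (4x4, takes a point from camera to world coordinates); the wrist camera has in their place "mount" (4x4, takes a point from camera to tool coordinates, whose origin is the TCP and whose axes are the flange's). Camera axes: x right, y up, looking along -z (the intrinsics and any distortion apply to the point x, -y, -z); pixel columns grow to the right and rows downward; lengths in m; the calibration is good to about 2 mm. A picture is of the moment at which its call begins: read the wrist's pose just before it. There is no depth.
- ticket.hand_in(): hands the job in; it is judged then, once.
The state is a dict: "time_s": time; "joint_pos": joint angles; "joint_velocities": joint speeds; "joint_torque": joint torques, N m; "ee_pos": TCP position; "tool_rot": TCP orientation; "contact_force": force on the tool from outside, world axes, zero at the start; "wrist_torque": the same for the moment, N m; "gripper_width": finger opening in m; "grip_force": force on a finger pad.
Only numpy, scipy, OpenCV 4.12 (cv2) and the standard library are available. Lean on these libraries where they do the work, as an engineer would, in place of code of your own. Each camera call takes 0.05 s, during which the arm holds its last target. There are 200 camera calls.

### The job

The green air canister is charged: turn the blue lever of the air valve back until it points at the orange mark on the dial. Then lift the canister off its stand by its black handle and gently set it down upright on the black rubber mat, wholly on the mat. Leave the lever at the mark, do not tip the canister over, and do not disturb the loose tools and the bottle.

Things in the scene. Friction and masses are not known exactly. Their poses are not given: they have to be found in the camera images.
- station: Fixed charging station: dark steel base plate 200 x 340 x 12 mm lying on the table; origin at the centre of its underside, z up, local y along the brass pipe. The ball valve with its dial is at local (0, -80) mm, the canister stand at local (0, +115) mm. The plate's place and yaw vary.
- valve_axis (a point): Point on the vertical axis of the valve lever, on the upper face of the round white dial (radius 100 mm, face 54 mm above the table). Axes parallel to the station's.
- lever_tip (a point): Outer end of the blue valve lever, 85 mm out from the axis, at mid height 75 mm above the table; x axis outward along the lever, z up. Level bar 14 mm wide, 22 mm tall (64 to 86 mm above the table, 10 mm clear of the dial), blue from 29 to 85 mm out; steel hub of radius 14 mm, top at 88 mm. Can be pushed sideways with about 2 N; friction holds it where it is left.
- lever (a joint): Opening angle of the valve lever, rad, 0 to 1.57. At 0 (shut) the lever points along the station's -x; growing values turn it counter-clockwise seen from above; at 1.57 (wide open) it points along the station's -y. Starts nearly wide open.
- mark_tip (a point): Middle of the orange mark, a flat tab 12 mm wide, 25 mm long and 3 mm thick on the dial's rim, 92 mm out from the valve axis, 57 mm above the table. Its x axis points outward from the valve axis. The robot cannot move the mark.
- mark (a joint): Angle of the orange mark, rad, measured as lever: the lever points at the mark when both are equal. Varies from start to start.
- stand_top (a point): Centre of the canister stand's seat, 35 mm above the table: grey round pedestal of radius 48 mm with a rim 10 mm tall, inner radius 42 mm, around the seat.
- canister: Loose green canister on the stand, about 0.45 kg, radius 35 mm, shoulder top at 112 mm; origin at the centre of its underside, z up. Black handle on top along local y: level bar 69 mm long, 14 mm wide (local x) and 14 mm tall, its middle 155 mm up, on posts 7 mm thick at y = -31 and +31 mm; 36 mm free between bar and shoulder, a brass knob of radius 12 mm rises to 123 mm.
- canister_grip (a point): Middle of the handle bar, 155 mm above the canister's underside. Axes as the canister's.
- mat: Fixed black rubber mat 150 x 150 x 4 mm, to the left or right of the station; origin at the centre of its underside.
- kitbox: Fixed blue plastic kit box 120 x 140 x 60 mm with a closed flip-top lid and small black knob, about 110 mm tall in all, on the other side from the mat; origin at the centre of its underside. Not to be used.
- gauge: Loose chrome tyre gauge, 125 mm long, 17 mm tall, lying at the far side; origin at the table under its middle.
- awl: Loose awl with wooden grip, 165 mm long, 22 mm tall, lying at the far side; origin at the table near its middle.
- tirelever1: Loose orange tyre lever, 120 mm long, 16 mm wide, lying at the far left; origin at the table under its middle.
- tirelever2: Second loose orange tyre lever, like the first.
- lube: Loose yellow lube bottle, radius 24 mm, 120 mm tall, standing at the far right; origin at the centre of its underside.
Mind the look-alikes: they are no part of the job. What is meant by the canister is not purple, and is the smaller of those in its own colour.

How it is judged:
By the outcome, as a careful person would: the job done as asked, in the order asked, and still so for the second after the job is handed in, with the robot touching nothing.
It also fails if it takes over 58 s, if anything falls off the work surface, if the arm or the gripper's body presses on something with over 40 N, if the wrist force passes 120 N, or if a joint passes its speed limit or range.

## Working session

There is one attempt and no reset: what is moved stays moved. The work goes in short steps, Python scripts to look and compute and a shell command to move; the robot and the scene stay as the last step left them, time stands still between calls to the robot, and variables do not carry over. Pictures are saved under pics/ and viewed, at most 10 in all, crops included, and the job is handed in when it is done.

```bash
mkdir -p pics; ls; python3 - <<'E'
from rig import env, viewer
import cv2,json
import numpy as np
s=env.read_state(); print(s)
for n in("scene","top"):
    im=viewer.get_image(n); cv2.imwrite(f"pics/{n}0.png",im["pixels"]); np.savez(f"pics/{n}0.npz",**im)
    print(n,im["camera_matrix"].tolist(),np.round(im["pose"],3).tolist(),im.keys())
E
```

```text
pics
{'time_s': 0.0, 'joint_pos': array([ 1.20939022e+00,  4.91586510e-01,  1.55944615e+00, -8.07334954e-07,
        1.09172248e+00, -1.05582195e-01]), 'joint_velocities': array([-5.61087689e-04, -3.46604587e-04,  3.01020878e-05,  5.06692287e-04,
        3.09537952e-04, -3.25927461e-04]), 'joint_torque': array([ 1.08870652e-03, -6.18453956e+01, -2.61584169e+01, -8.15292196e-05,
        4.12529334e-03, -3.21429786e-05]), 'ee_pos': array([0.1580377 , 0.60445279, 0.23071214]), 'tool_rot': array([-1.34138433e-04,  1.27563229e-01,  9.91830270e-01, -5.65552479e-04]), 'contact_force': array([-0.68377018, -0.53558334, -0.79387   ]), 'wrist_torque': array([-0.02714167, -0.0131166 , -0.00419012]), 'grip_force': 0.0, 'gripper_width': 0.08560145956291525}
scene [[465.6974847601746, 0.0, 255.20693941394708], [0.0, 465.6974847601746, 190.64310968181974], [0.0, 0.0, 1.0]] [[0.017, -0.536, 0.844, 1.521], [1.0, 0.0, -0.019, -0.011], [0.01, 0.845, 0.535, 0.752], [0.0, 0.0, 0.0, 1.0]] dict_keys(['pixels', 'camera_matrix', 'pose'])
top [[357.5470858638907, 0.0, 249.48596450813451], [0.0, 357.5470858638907, 192.10637775518202], [0.0, 0.0, 1.0]] [[0.028, 0.977, -0.212, 0.404], [-1.0, 0.028, 0.0, 0.004], [0.006, 0.212, 0.977, 1.04], [0.0, 0.0, 0.0, 1.0]] dict_keys(['pixels', 'camera_matrix', 'pose'])
```

View pics/scene0.png

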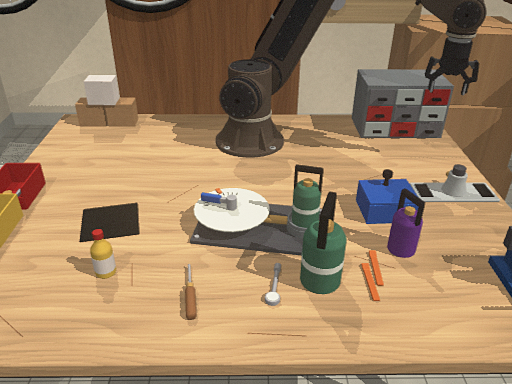

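View pics/top0.png

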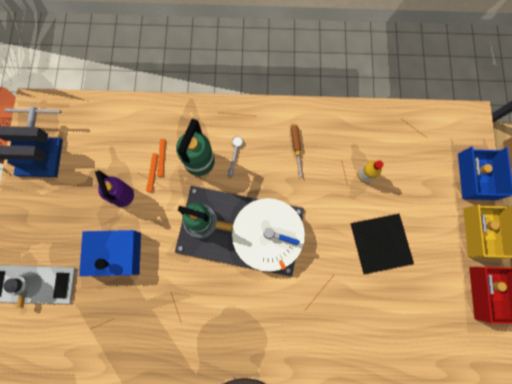

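The pictures show, in the top view, the dial at about (268,235), the blue lever at (288,239), the orange mark at (282,265), the small green canister at (200,222) with its black handle at (195,212), and the mat at (381,243). The larger green look-alike is at (197,150).

```bash
cat > h.py <<'E'
import numpy as np,cv2
def load(n): return dict(np.load(f"pics/{n}.npz"))
def ray(im,uv,P=None):
    P=im["pose"] if P is None else P; K=im["camera_matrix"]
    d=np.linalg.inv(K)@[uv[0],uv[1],1]; d=P[:3,:3]@[d[0],-d[1],-d[2]]
    return P[:3,3],d
def onz(im,uv,z,P=None):
    o,d=ray(im,uv,P); return o+d*(z-o[2])/d[2]
def cross(r1,r2):
    A=np.c_[r1[1],-r2[1]]; t=np.linalg.lstsq(A,r2[0]-r1[0],rcond=None)[0]
    a=r1[0]+t[0]*r1[1]; b=r2[0]+t[1]*r2[1]; return (a+b)/2,np.linalg.norm(a-b)
def blobs(im,f,box,minA=8):
    x0,y0,x1,y1=box; hsv=cv2.cvtColor(im["pixels"],cv2.COLOR_BGR2HSV).astype(int)
    m=f(*[hsv[...,i] for i in range(3)]).astype(np.uint8); k=np.zeros_like(m);k[y0:y1,x0:x1]=m[y0:y1,x0:x1]
    c,_=cv2.findContours(k,cv2.RETR_EXTERNAL,cv2.CHAIN_APPROX_NONE)
    return k,[a for a in sorted(c,key=cv2.contourArea,reverse=True) if cv2.contourArea(a)>=minA]
E
python3 - <<'E'
from h import *
t=load("top0"); s=load("scene0")
np.set_printoptions(precision=4,suppress=True)
# dial
for im,box in((t,(225,190,312,280)),(s,(185,180,280,235))):
    k,c=blobs(im,lambda h,S,v:(S<60)&(v>150),box); e=cv2.fitEllipse(cv2.convexHull(c[0])); print("dial",e,onz(im,e[0],.054))
    k,c=blobs(im,lambda h,S,v:(h>100)&(h<130)&(S>120),box)
    for a in c[:1]:
        r=cv2.minAreaRect(a); b=cv2.boxPoints(r); print("lever",r); print(np.array([onz(im,p,.083)[:2] for p in b]))
    k,c=blobs(im,lambda h,S,v:(h>5)&(h<20)&(S>170)&(v>150),box,3)
    for a in c: m=np.mean(a.reshape(-1,2),0); print("mark",m,cv2.contourArea(a),onz(im,m,.057))
k,c=blobs(t,lambda h,S,v:v<50,(340,200,430,285)); r=cv2.minAreaRect(c[0]); b=cv2.boxPoints(r); w=np.array([onz(t,p,.004) for p in b]); print("mat",w[:,:2],w.mean(0),np.linalg.norm(w[0]-w[1]),np.linalg.norm(w[1]-w[2]))
big=np.hstack([cv2.resize(t["pixels"][170:290,170:320],(750,600),interpolation=2)]);cv2.imwrite("pics/c1.png",big)
cv2.imwrite("pics/c2.png",cv2.resize(s["pixels"][155:255,185:335],(800,533),interpolation=2))
E
```

```text
dial ((268.08514404296875, 234.15794372558594), (72.74990844726562, 73.62165069580078), 44.94761276245117) [ 0.5016 -0.051   0.054 ]
lever ((288.7500305175781, 239.25001525878906), (19.922346115112305, 4.427187919616699), 18.434946060180664)
[[ 0.4888 -0.0776]
 [ 0.5001 -0.0812]
 [ 0.4848 -0.1318]
 [ 0.4736 -0.128 ]]
mark [282.0556 264.9444] 15.0 [ 0.4196 -0.0899  0.057 ]
dial ((231.37509155273438, 209.40330505371094), (43.46487808227539, 75.68123626708984), 88.35456085205078) [ 0.5129 -0.0496  0.054 ]
lever ((210.5352783203125, 195.04115295410156), (19.17412757873535, 3.3746461868286133), 4.398705005645752)
[[ 0.4928 -0.1298]
 [ 0.4764 -0.1305]
 [ 0.4836 -0.0794]
 [ 0.4999 -0.0793]]
mark [218.     190.2727] 8.5 [ 0.4236 -0.0892  0.057 ]
mat [[ 0.5431 -0.2956]
 [ 0.5828 -0.4387]
 [ 0.437  -0.466 ]
 [ 0.3996 -0.3269]] [ 0.4907 -0.3818  0.004 ] 0.14848265663026908 0.1483463173942699
```

View pics/c1.png

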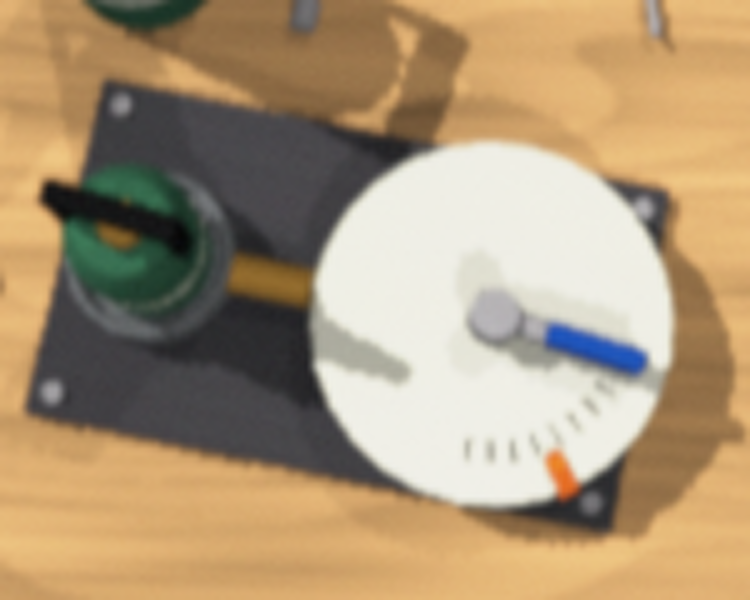

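View pics/c2.png

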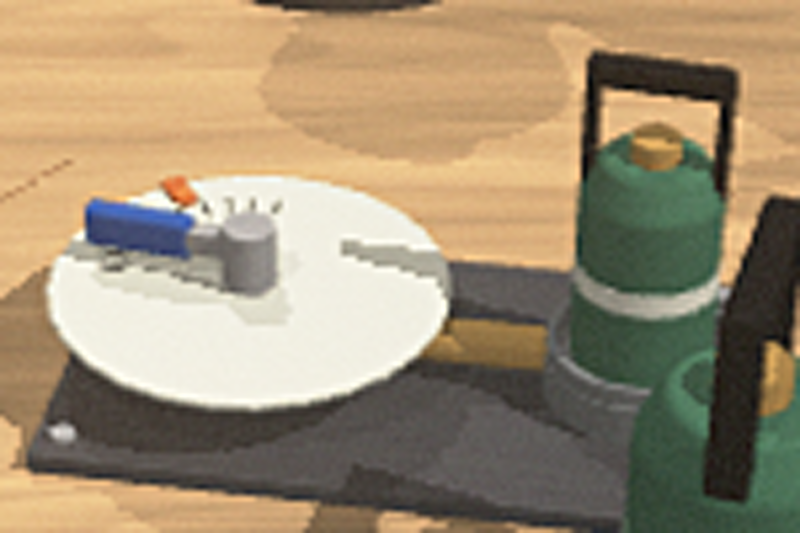

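The crops show the station's bolts at c1 (120,104), (643,208), (592,502) and (52,392), and the hub top at (495,315). The mark's middle is at (561,475). The handle bar runs from (50,195) to (185,235), with its top ends in c2 at (592,60) and (735,75).

```bash
python3 - <<'E'
from h import *
t=load("top0"); s=load("scene0"); np.set_printoptions(precision=4,suppress=True)
T=lambda p:(p[0]/5+170-.4,p[1]/5+170-.4); S=lambda p:(p[0]/5.333+185-.4,p[1]/5.33+155-.4)
b=np.array([onz(t,T(p),.015) for p in[(120,104),(643,208),(592,502),(52,392)]])
print("bolts",b[:,:2],b.mean(0)); ydir=(b[0]+b[3]-b[1]-b[2])[:2]; ydir/=np.linalg.norm(ydir); xd=(b[0]+b[1]-b[2]-b[3])[:2];xd/=np.linalg.norm(xd)
print("sizes",np.linalg.norm(b[0]-b[1]),np.linalg.norm(b[0]-b[3]),"yaw",np.degrees([np.arctan2(-ydir[0],ydir[1]),np.arctan2(xd[1],xd[0])]))
c=b.mean(0)[:2]; print("valve",c-.08*ydir,"stand",c+.115*ydir)
print("hub",onz(t,T((495,313)),.088),onz(s,S((249,224)),.088))
print("mark2",cross(ray(t,T((561,475))),ray(s,S((179,191)))))
print("mark ends",onz(t,T((552,453)),.057),onz(t,T((571,498)),.057))
for a,q in(((47,190),(592,66)),((185,236),(735,82))): print("handle",onz(t,T(a),.19),onz(s,S(q),.19),cross(ray(t,T(a)),ray(s,S(q))))
k,cc=blobs(t,lambda h,S,v:v<45,(175,200,210,222)); r=cv2.minAreaRect(cc[0]); print(r)
E
```

```text
bolts [[ 0.6274  0.1675]
 [ 0.5744 -0.1395]
 [ 0.4068 -0.1107]
 [ 0.4592  0.1958]] [0.517  0.0283 0.015 ]
sizes 0.31147554479596506 0.17047506703712642 yaw [-9.7448 -9.653 ]
valve [ 0.5034 -0.0506] stand [0.5364 0.1416]
hub [ 0.5035 -0.0504  0.088 ] [ 0.5036 -0.0495  0.088 ]
mark2 (array([ 0.4205, -0.0892,  0.0545]), np.float64(0.00047750233132484916))
mark ends [ 0.432  -0.0842  0.057 ] [ 0.4085 -0.0947  0.057 ]
handle [0.5459 0.172  0.19  ] [0.5271 0.1105 0.19  ] (array([0.5422, 0.1384, 0.2043]), np.float64(0.06047522949624027))
handle [0.5255 0.1045 0.19  ] [0.5418 0.1745 0.19  ] (array([0.5313, 0.1409, 0.1815]), np.float64(0.07073787452897251))
((193.93795776367188, 212.79559326171875), (31.35492706298828, 7.8600897789001465), 19.98310661315918)
```

```bash
cat >> h.py <<'E'
from scipy.spatial.transform import Rotation as R
def plan(xyz,ydeg=None):
    """shift left in current tool axes (units of .1 m), and turn about tool z (units of 5 deg)"""
    from rig import env
    s=env.read_state(); q=s["tool_rot"]; M=R.from_quat([*q[1:],q[0]]).as_matrix()
    y=np.degrees(np.arctan2(M[1,1],M[0,1])); d=M.T@(np.array(xyz)-s["ee_pos"])
    rz=None if ydeg is None else -((ydeg-y+180)%360-180)/5
    print("t",round(s["time_s"],2),"pos",s["ee_pos"].round(4),"ydir",round(y,2),"tilt z",M[:,2].round(4),"shift",(d/.1).round(3),"rz",rz,"F",s["contact_force"].round(1),"w",round(s["gripper_width"],4),"grip",round(s["grip_force"],1),"q6",s["joint_pos"][5].round(2))
E
python3 - <<'E'
from h import *
plan((.47,.25,.33)); plan((.4845,-.1125,.33),-17)
s=load("scene0");t=load("top0")
print("big base",onz(s,(322,285),0)+0, "rough centre x -.05","handle top",cross(ray(s,(328,200)),ray(t,(191,124))))
E
python3 -m pendant '[[0,0,-0.3,0,0,0],[0,0,-0.3,0,0,0],[-0.1,-0.25,-0.2,0,0,0],[-0.1,-0.25,0,0,0,0],[-0.1,-0.25,0,0,0,0],[-0.1,-0.25,0,0,0,0],[-0.1,-0.25,0,0,0,0],[-0.1,-0.25,0,0,0,0]]' 0.3
python3 -c "
from h import *
plan((.47,.25,.33));plan((.4845,-.1125,.33),-17)"
```

```text
t 0.1 pos [0.158  0.6045 0.2308] ydir 75.34 tilt z [-3.e-04 -9.e-04 -1.e+00] shift [-3.915 -2.641 -0.99 ] rz None F [-0.1 -0.3  0.8] w 0.085 grip 0.0 q6 -0.11
t 0.1 pos [0.158  0.6045 0.2308] ydir 75.34 tilt z [-3.e-04 -9.e-04 -1.e+00] shift [-4.973 -6.111 -0.987] rz 18.468450098883086 F [-0.1 -0.3  0.8] w 0.085 grip 0.0 q6 -0.11
big base [0.73920092 0.16274673 0.        ] rough centre x -.05 handle top (array([0.74267408, 0.15117804, 0.23526125]), np.float64(0.00534427287822608))
time_s: 0.77
ee_pos: [0.1781, 0.4429, 0.3111]
tool_rot: [-0.0, 0.127, 0.992, -0.0]
contact_force: [0.1, 1.1, 0.3]
gripper_width: 0.0595
grip_force: 0.0
t 0.77 pos [0.1781 0.4429 0.3111] ydir 75.35 tilt z [-2.e-04 -3.e-04 -1.e+00] shift [-3.312 -1.129 -0.189] rz None F [0.1 1.1 0.3] w 0.0595 grip 0.0 q6 -0.27
t 0.77 pos [0.1781 0.4429 0.3111] ydir 75.35 tilt z [-2.e-04 -3.e-04 -1.e+00] shift [-4.369 -4.599 -0.188] rz 18.470826836327213 F [0.1 1.1 0.3] w 0.0595 grip 0.0 q6 -0.27
```

```bash
python3 -m pendant '[[-0.33,-0.12,-0.03,0,0,0],[-0.33,-0.12,-0.03,0,0,0],[-0.33,-0.12,-0.03,0,0,0],[-0.33,-0.12,-0.03,0,0,0],[-0.33,-0.12,-0.03,0,0,0],[-0.33,-0.12,-0.03,0,0,0],[-0.33,-0.12,0,0,0,0],[-0.33,-0.12,0,0,0,0],[-0.33,-0.12,0,0,0,0],[-0.33,-0.12,0,0,0,0]]' 0.3
python3 -m pendant '[[-0.1,-0.34,0,0,0,0],[-0.1,-0.34,0,0,0,0],[-0.1,-0.34,0,0,0,0],[-0.1,-0.34,0,0,0,0],[-0.1,-0.34,0,0,0,0],[-0.1,-0.34,0,0,0,0],[-0.1,-0.34,0,0,0,0],[-0.1,-0.34,0,0,0,0],[-0.1,-0.34,0,0,0,0],[-0.1,-0.34,0,0,0,0]]'
python3 -m pendant '[[0,0,0,0,0,1],[0,0,0,0,0,1],[0,0,0,0,0,1],[0,0,0,0,0,1],[0,0,0,0,0,1],[0,0,0,0,0,1],[0,0,0,0,0,1],[0,0,0,0,0,1],[0,0,0,0,0,1]]'
python3 -c "
from h import *
plan((.4845,-.1125,.2),-17)"
```

```text
time_s: 1.6
ee_pos: [0.4683, 0.2434, 0.3292]
tool_rot: [-0.0, 0.128, 0.992, -0.0]
contact_force: [0.1, 1.1, 0.3]
gripper_width: 0.0595
grip_force: 0.0
time_s: 2.43
ee_pos: [0.4774, -0.1112, 0.3292]
tool_rot: [-0.0, 0.128, 0.992, 0.0]
contact_force: [1.0, 0.4, 0.7]
gripper_width: 0.0597
grip_force: 0.0
time_s: 3.18
ee_pos: [0.4777, -0.1094, 0.329]
tool_rot: [-0.0, 0.499, 0.866, -0.0]
contact_force: [-0.6, -0.1, 0.4]
gripper_width: 0.06
grip_force: 0.0
t 3.18 pos [ 0.4777 -0.1094  0.329 ] ydir 30.1 tilt z [-5.e-04  3.e-04 -1.e+00] shift [-0.062  0.044  1.29 ] rz 9.419669641804091 F [-0.6 -0.1  0.4] w 0.06 grip 0.0 q6 -0.89
```

```bash
python3 -m pendant '[[0,0,0.1,0,0,1],[0,0,0.1,0,0,1],[0,0,0.1,0,0,1],[0,0,0.1,0,0,1],[0,0,0.1,0,0,1],[0,0,0.1,0,0,1],[0,0,0.1,0,0,1],[0,0,0.1,0,0,1],[0,0,0.1,0,0,1],[0,0,0.1,0,0,0.42]]'
python3 - <<'E'
from h import *
from rig import env,viewer
st=env.read_state(); im=viewer.get_image("wrist"); np.savez("pics/w1.npz",**im,q=st["tool_rot"],p=st["ee_pos"]); cv2.imwrite("pics/w1.png",im["pixels"])
plan((.4845,-.1125,.13),-17); print(im["mount"].round(3).tolist())
E
```

```text
time_s: 4.02
ee_pos: [0.4777, -0.1094, 0.2286]
tool_rot: [-0.0, 0.804, 0.595, -0.0]
contact_force: [0.9, 1.2, 0.0]
gripper_width: 0.0597
grip_force: 0.0
t 4.07 pos [ 0.4771 -0.1092  0.227 ] ydir -17.05 tilt z [-0.0027  0.0011 -1.    ] shift [-0.01   0.084  0.969] rz -0.00974117503957359 F [-0.8 -0.4 -1.6] w 0.0595 grip 0.0 q6 -0.06
[[0.001, 0.954, 0.299, 0.076], [1.0, -0.001, 0.001, -0.0], [0.001, 0.299, -0.954, -0.142], [0.0, 0.0, 0.0, 1.0]]
```

View pics/w1.png

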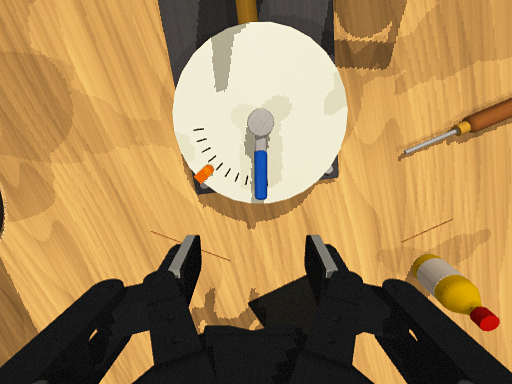

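The wrist view shows the hub top at (260,122), the lever running to (261,198) and the mark at (204,174). I'll use it to refine both angles.

```bash
python3 - <<'E'
from h import *
w=load("w1"); q=w["q"]; W=np.eye(4); W[:3,:3]=R.from_quat([*q[1:],q[0]]).as_matrix(); W[:3,3]=w["p"]; P=W@w["mount"]
k,c=blobs(w,lambda h,S,v:(S<60)&(v>150),(160,15,360,210)); e=cv2.fitEllipse(cv2.convexHull(c[0])); D=onz(w,e[0],.054,P); H=onz(w,(260,122),.088,P)
_,c=blobs(w,lambda h,S,v:(h>100)&(h<130)&(S>120),(170,100,350,210)); r=c[0].reshape(-1,2)
top=onz(w,r[r[:,1]<r[:,1].min()+6].mean(0),.086,P);tip=onz(w,r[r[:,1]>r[:,1].max()-6].mean(0),.080,P)
_,c=blobs(w,lambda h,S,v:(h>3)&(h<20)&(S>170)&(v>150),(185,150,225,190)); mk=onz(w,c[0].reshape(-1,2).mean(0),.057,P)
A=np.array([.5035,-.0503])
print(D,H,top,tip,mk)
for O in(D[:2],H[:2],A):
  for p in(top,tip,mk): d=p[:2]-O; print(np.degrees(np.arctan2(d[1],d[0]))%360,np.linalg.norm(d),end=' | ')
  print()
E
```

```text
[ 0.50638358 -0.04129763  0.054     ] [ 0.50311204 -0.04989759  0.088     ] [ 0.4947413  -0.08012797  0.086     ] [ 0.48023854 -0.12986115  0.08      ] [ 0.42245949 -0.0885006   0.057     ]
253.30997964900712 0.04053810143530876 | 253.55275280831495 0.09234208336899923 | 209.355503228521 0.09628797052278178 | 
254.52267540011928 0.03136789504311289 | 254.03687741132907 0.08317071543745803 | 205.57733384034503 0.08941490678717458 | 
253.63561669474547 0.031087336585586035 | 253.70255706310564 0.08289193323842906 | 205.23809078815358 0.08959268909918308 |
```

```bash
python3 -m pendant '[[-0.01,0.085,0.2,0,0,-0.13],[0,0,0.25,0,0,0],[0,0,0.25,0,0,0],[0,0,0.25,0,0,0],[0,0,0.2,0,0,0],[0,0,0.15,0,0,0],[0,0,0.15,0,0,0],[0,0,0.1,0,0,0],[0,0,0.05,0,0,0],[0,0,0,0,0,0]]'
python3 -c "
from h import *
plan((.485,-.1126,.066),-16.4)"
```

```text
time_s: 4.9
ee_pos: [0.4855, -0.1128, 0.0686]
tool_rot: [-0.001, 0.799, 0.601, -0.0]
contact_force: [-0.3, -0.5, -0.1]
gripper_width: 0.0596
grip_force: 0.0
t 4.9 pos [ 0.4855 -0.1128  0.0686] ydir -16.08 tilt z [-1.3e-03  6.0e-04 -1.0e+00] shift [ 0.    -0.005  0.026] rz 0.0642292554314281 F [-0.3 -0.5 -0.1] w 0.0596 grip 0.0 q6 -0.08
```

```bash
python3 -m pendant '[[0,-0.005,0.06,0,0,0.06],[0,0,0,0,0,0],[0,0,0,0,0,0]]' 
python3 -m pendant '[[0,0,0,0,0,0],[0,0,0,0,0,0],[0,0,0,0,0,0],[0,0,0,0,0,0],[0,0,0,0,0,0],[0,0,0,0,0,0]]' 0.95 20
python3 -c "
from h import *
plan((.485,-.1126,.062),-16.4)"
```

```text
time_s: 5.15
ee_pos: [0.4853, -0.1127, 0.0636]
tool_rot: [0.0, 0.801, 0.599, 0.0]
contact_force: [0.9, 0.4, 0.7]
gripper_width: 0.0598
grip_force: 0.0
time_s: 5.65
ee_pos: [0.4854, -0.1128, 0.0635]
tool_rot: [0.0, 0.801, 0.599, 0.0]
contact_force: [0.0, -0.3, 4.6]
gripper_width: 0.0137
grip_force: 26.5
t 5.65 pos [ 0.4854 -0.1128  0.0635] ydir -16.41 tilt z [ 6.e-04 -1.e-04 -1.e+00] shift [ 0.001 -0.005  0.015] rz -0.002853487354036588 F [ 0.  -0.3  4.6] w 0.0137 grip 26.5 q6 -0.07
```

```bash
python3 -m pendant '[[0.0006,-0.0284,0,0,0,0.5],[0.0006,-0.0284,0,0,0,0.5],[0.0006,-0.0284,0,0,0,0.5],[0.0006,-0.0284,0,0,0,0.5],[0.0006,-0.0284,0,0,0,0.5],[0.0006,-0.0284,0,0,0,0.5],[0.0006,-0.0284,0,0,0,0.5],[0.0006,-0.0284,0,0,0,0.5],[0.0006,-0.0284,0,0,0,0.5],[0,0,0,0,0,0]]'
python3 -c "
from h import *
a=np.radians(205.3);print(.5033+.065*np.cos(a),-.0502+.065*np.sin(a))
plan((.4445,-.078,.0635),-64.7)"
```

```text
time_s: 6.48
ee_pos: [0.4628, -0.1008, 0.0635]
tool_rot: [0.0, 0.903, 0.43, 0.0]
contact_force: [1.1, 0.2, 3.8]
gripper_width: 0.0134
grip_force: 26.6
0.44453463427204937 -0.07797826112016751
t 6.48 pos [ 0.4628 -0.1008  0.0635] ydir -39.02 tilt z [ 8.e-04 -1.e-04 -1.e+00] shift [ 0.062 -0.286  0.   ] rz 5.136244043289667 F [1.1 0.2 3.8] w 0.0134 grip 26.6 q6 0.33
```

```bash
python3 -m pendant '[[0.0008,-0.0324,0,0,0,0.57],[0.0008,-0.0324,0,0,0,0.57],[0.0008,-0.0324,0,0,0,0.57],[0.0008,-0.0324,0,0,0,0.57],[0.0008,-0.0324,0,0,0,0.57],[0.0008,-0.0324,0,0,0,0.57],[0.0008,-0.0324,0,0,0,0.57],[0.0008,-0.0324,0,0,0,0.57],[0.0008,-0.0324,0,0,0,0.57],[0,0,0,0,0,0]]'
python3 -c "
from h import *
plan((.4445,-.078,.0635),-64.7)"
```

```text
time_s: 7.32
ee_pos: [0.445, -0.0781, 0.0635]
tool_rot: [0.0, 0.976, 0.22, 0.0]
contact_force: [0.9, 0.3, 5.4]
gripper_width: 0.0132
grip_force: 26.7
t 7.32 pos [ 0.445  -0.0781  0.0635] ydir -64.6 tilt z [ 8.e-04 -1.e-04 -1.e+00] shift [-0.004 -0.003  0.   ] rz 0.020630436597559764 F [0.9 0.3 5.4] w 0.0132 grip 26.7 q6 0.81
```

```bash
python3 -m pendant '[[0,-0.003,0,0,0,0],[0,0,0,0,0,0],[0,0,0,0,0,0],[0,0,0,0,0,0],[0,0,0,0,0,0]]' 0.3
python3 -m pendant '[[0,0,-0.1,0,0,0],[0,0,-0.2,0,0,0],[0,0,-0.3,0,0,0],[0,0,-0.3,0,0,0],[0,0,-0.3,0,0,0],[0,0,-0.3,0,0,0],[0,0,-0.2,0,0,0],[0,0,0,0,0,0],[0,0,0,0,0,0]]'
python3 - <<'E'
from h import *
from rig import env,viewer
st=env.read_state(); w=viewer.get_image("wrist"); q=st["tool_rot"]; cv2.imwrite("pics/w2.png",w["pixels"])
W=np.eye(4); W[:3,:3]=R.from_quat([*q[1:],q[0]]).as_matrix(); W[:3,3]=st["ee_pos"]; P=W@w["mount"]
bx=(100,0,420,260)
_,c=blobs(w,lambda h,S,v:(h>100)&(h<130)&(S>120),bx); r=c[0].reshape(-1,2).astype(float)
l=cv2.fitLine(r.astype(np.float32),cv2.DIST_L2,0,.01,.01).ravel(); print("lever px",r.mean(0),l[:2])
lv=onz(w,r.mean(0),.084,P)
_,c=blobs(w,lambda h,S,v:(h>3)&(h<20)&(S>170)&(v>150),bx); print([(a.reshape(-1,2).mean(0),cv2.contourArea(a)) for a in c[:3]])
for a in c[:2]:
  mk=onz(w,a.reshape(-1,2).mean(0),.057,P); print(mk)
  for p in(lv,mk): d=p[:2]-np.array([.5033,-.0502]); print(np.degrees(np.arctan2(d[1],d[0]))%360,np.linalg.norm(d))
plan((.535,.1405,.33),-15.4)
E
```

```text
time_s: 7.73
ee_pos: [0.4445, -0.078, 0.0631]
tool_rot: [-0.0, 0.975, 0.22, -0.0]
contact_force: [0.2, 0.0, -0.2]
gripper_width: 0.0598
grip_force: 0.0
time_s: 8.48
ee_pos: [0.4447, -0.078, 0.2339]
tool_rot: [0.0, 0.975, 0.22, 0.001]
contact_force: [-0.6, 0.3, -1.0]
gripper_width: 0.0601
grip_force: 0.0
lever px [252.5 172.1] [ 1.514713e-04 -1.000000e+00]
[(array([160.72072072,  53.14414414]), 261.5), (array([252.5       , 200.23333333]), 49.0)]
[0.52326592 0.06833344 0.057     ]
205.23188328026026 0.05495045609435462
80.43878047801356 0.12020321974781328
[ 0.41552786 -0.09180138  0.057     ]
205.23188328026026 0.05495045609435462
205.35955814269124 0.09713198801630671
t 8.53 pos [ 0.4443 -0.0779  0.2329] ydir -64.54 tilt z [-1.e-04  1.e-04 -1.e+00] shift [ 1.757 -1.582 -0.97 ] rz -9.828533551070871 F [ 0.2 -0.1 -0.2] w 0.0595 grip 0.0 q6 0.81
```

View pics/w2.png

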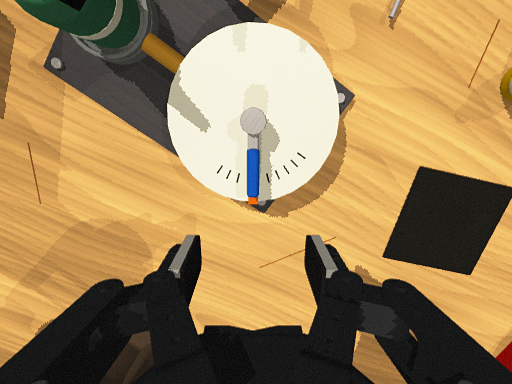

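The lever and the mark line up, both at column 252.5 (205.2° against 205.4°). Next is the canister.

```bash
python3 -m pendant '[[0,0,-0.3,0,0,-1],[0,0,-0.3,0,0,-1],[0,0,-0.3,0,0,-1],[0,0,-0.1,0,0,-1],[0,0,0,0,0,-1],[0,0,0,0,0,-1],[0,0,0,0,0,-1],[0,0,0,0,0,-1],[0,0,0,0,0,-1],[0,0,0,0,0,-0.8]]' 0.3
python3 -c "
from h import *
plan((.535,.1405,.33),-15.4)"
```

```text
time_s: 9.37
ee_pos: [0.4444, -0.0779, 0.3316]
tool_rot: [-0.001, 0.795, 0.607, -0.001]
contact_force: [0.1, -0.4, -0.2]
gripper_width: 0.0594
grip_force: 0.0
t 9.37 pos [ 0.4444 -0.0779  0.3316] ydir -15.29 tilt z [-0.0028  0.001  -1.    ] shift [2.346 0.298 0.016] rz 0.022546364536231066 F [ 0.1 -0.4 -0.2] w 0.0594 grip 0.0 q6 -0.05
```

```bash
python3 -m pendant '[[0.2,0.04,0,0,0,0],[0.3,0.04,0,0,0,0],[0.3,0.04,0,0,0,0],[0.3,0.04,0,0,0,0],[0.3,0.04,0,0,0,0],[0.3,0.04,0,0,0,0],[0.3,0.04,0,0,0,0],[0.2,0.02,0,0,0,0],[0.15,0,0,0,0,0],[0,0,0,0,0,0]]'
python3 - <<'E'
from h import *
from rig import env,viewer
st=env.read_state(); im=viewer.get_image("wrist"); np.savez("pics/w3.npz",**im,q=st["tool_rot"],p=st["ee_pos"]); cv2.imwrite("pics/w3.png",im["pixels"])
plan((.535,.1405,.33),-15.4)
E
```

```text
time_s: 10.2
ee_pos: [0.5369, 0.1425, 0.331]
tool_rot: [-0.001, 0.796, 0.606, -0.001]
contact_force: [0.6, -0.7, -0.3]
gripper_width: 0.0597
grip_force: 0.0
t 10.25 pos [0.5365 0.1413 0.3313] ydir -15.44 tilt z [-3.2e-03 -4.0e-04 -1.0e+00] shift [-0.011 -0.012  0.013] rz -0.007677586588249597 F [ 0.4 -0.7  0.4] w 0.0597 grip 0.0 q6 0.41
```

View pics/w3.png

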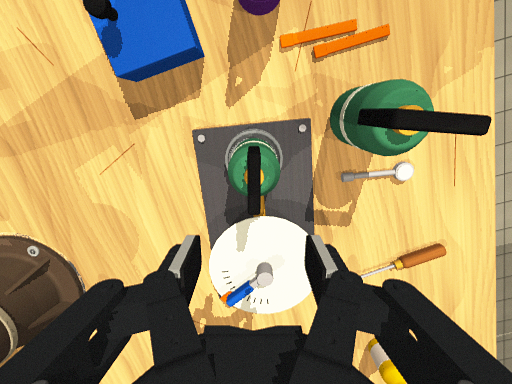

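The handle bar runs vertically from about (254,147) to (254,214), so the grip is already nearly aligned. The larger canister is well clear to the right.

```bash
python3 - <<'E'
from h import *
w=load("w3"); q=w["q"]; W=np.eye(4); W[:3,:3]=R.from_quat([*q[1:],q[0]]).as_matrix(); W[:3,3]=w["p"]; P=W@w["mount"]
_,c=blobs(w,lambda h,S,v:v<45,(235,135,275,222)); r=c[0].reshape(-1,2); print(r.min(0),r.max(0))
a=onz(w,r[r[:,1]<r[:,1].min()+8].mean(0)-[0,4],.197,P); b=onz(w,r[r[:,1]>r[:,1].max()-8].mean(0)+[0,4],.197,P)
m=(a+b)/2; d=a-b; print(a,b,m,np.linalg.norm(d),np.degrees(np.arctan2(d[1],d[0])))
plan((m[0],m[1],.171),np.degrees(np.arctan2(d[1],d[0]))-90)
E
```

```text
[235 146] [260 221]
[0.5483427  0.18334275 0.197     ] [0.5144563  0.10442302 0.197     ] [0.5313995  0.14388288 0.197     ] 0.08588719612066287 66.7623761922793
t 10.25 pos [0.5365 0.1413 0.3313] ydir -15.44 tilt z [-3.2e-03 -4.0e-04 -1.0e+00] shift [ 0.014 -0.051  1.603] rz 1.5598471749558882 F [ 0.4 -0.7  0.4] w 0.0597 grip 0.0 q6 0.41
```

```bash
python3 - <<'E'
from h import *
w=load("w3"); q=w["q"]; W=np.eye(4); W[:3,:3]=R.from_quat([*q[1:],q[0]]).as_matrix(); W[:3,3]=w["p"]; P=W@w["mount"]
k,c=blobs(w,lambda h,S,v:v<38,(244,140,266,222))
for y in range(146,222,5): x=np.where(k[y])[0]; print(y,x.min() if len(x) else '',x.max() if len(x) else '',end='; ')
a=onz(w,(254.5,147.5),.197,P); b=onz(w,(254.5,214),.197,P); m=(a+b)/2; d=a-b; print(a,b,m,np.linalg.norm(d),np.degrees(np.arctan2(d[1],d[0])))
E
```

```text
146 257 257; 151 248 259; 156 248 259; 161 248 260; 166 248 259; 171 248 259; 176 248 259; 181 248 259; 186 248 259; 191 248 259; 196 248 259; 201 248 259; 206 248 259; 211 248 259; 216 251 252; 221  ; [0.54827211 0.18014088 0.197     ] [0.52903843 0.10970574 0.197     ] [0.53865527 0.14492331 0.197     ] 0.07301399122357348 74.72663169346663
```

```bash
python3 -m pendant '[[0.005,0,0.2,0,0,0],[0,0,0.25,0,0,0],[0,0,0.25,0,0,0],[0,0,0.25,0,0,0],[0,0,0.2,0,0,0],[0,0,0.2,0,0,0],[0,0,0.12,0,0,0],[0,0,0.08,0,0,0],[0,0,0.05,0,0,0],[0,0,0,0,0,0]]'
python3 -c "
from h import *
plan((.5365,.142,.171),-15.3)"
```

```text
time_s: 11.08
ee_pos: [0.5364, 0.1403, 0.1724]
tool_rot: [-0.0, 0.796, 0.605, -0.001]
contact_force: [0.3, -0.5, -0.1]
gripper_width: 0.0598
grip_force: 0.0
t 11.08 pos [0.5364 0.1403 0.1724] ydir -15.58 tilt z [-1.5e-03 -2.0e-04 -1.0e+00] shift [ 0.017 -0.003  0.014] rz -0.05668478364370912 F [ 0.3 -0.5 -0.1] w 0.0598 grip 0.0 q6 0.41
```

```bash
python3 -m pendant '[[0.017,0,0.015,0,0,-0.05],[0,0,0,0,0,0],[0,0,0,0,0,0],[0,0,0,0,0,0],[0,0,0,0,0,0],[0,0,0,0,0,0],[0,0,0,0,0,0],[0,0,0,0,0,0]]' 0.95 50
python3 -m pendant '[[0,0,-0.05,0,0,0],[0,0,-0.1,0,0,0],[0,0,-0.1,0,0,0],[0,0,-0.15,0,0,0],[0,0,-0.15,0,0,0],[0,0,-0.15,0,0,0],[0,0,-0.15,0,0,0],[0,0,-0.1,0,0,0],[0,0,-0.05,0,0,0],[0,0,0,0,0,0]]'
python3 -c "
from h import *
plan((.4907,-.3818,.275),-15.3)"
```

```text
time_s: 11.75
ee_pos: [0.5375, 0.1426, 0.1724]
tool_rot: [0.0, 0.795, 0.607, 0.001]
contact_force: [0.2, -0.9, 6.6]
gripper_width: 0.0129
grip_force: 50.0
time_s: 12.58
ee_pos: [0.5373, 0.1426, 0.273]
tool_rot: [0.0, 0.795, 0.607, 0.001]
contact_force: [0.1, 0.3, -4.6]
gripper_width: 0.0131
grip_force: 49.0
t 12.58 pos [0.5373 0.1426 0.273 ] ydir -15.3 tilt z [ 1.7e-03  3.0e-04 -1.0e+00] shift [-5.181  0.934 -0.023] rz -0.0004403496814973096 F [ 0.1  0.3 -4.6] w 0.0131 grip 49.0 q6 0.41
```

```bash
python3 -m pendant '[[-0.05,0.01,0,0,0,0],[-0.1,0.02,0,0,0,0],[-0.15,0.03,0,0,0,0],[-0.2,0.035,0,0,0,0],[-0.25,0.045,0,0,0,0],[-0.25,0.045,0,0,0,0],[-0.25,0.045,0,0,0,0],[-0.25,0.045,0,0,0,0],[-0.25,0.045,0,0,0,0],[-0.25,0.045,0,0,0,0]]'
python3 -m pendant '[[-0.25,0.045,0,0,0,0],[-0.25,0.045,0,0,0,0],[-0.25,0.045,0,0,0,0],[-0.25,0.045,0,0,0,0],[-0.25,0.045,0,0,0,0],[-0.25,0.045,0,0,0,0],[-0.25,0.045,0,0,0,0],[-0.25,0.045,0,0,0,0],[-0.25,0.045,0,0,0,0],[-0.25,0.045,0,0,0,0]]'
python3 -m pendant '[[-0.2,0.04,0,0,0,0],[-0.2,0.04,0,0,0,0],[-0.15,0.03,0,0,0,0],[-0.1,0.02,0,0,0,0],[-0.03,0.02,0,0,0,0],[0,0,0,0,0,0],[0,0,0,0,0,0]]'
python3 - <<'E'
from h import *
from rig import viewer
plan((.4907,-.3818,.16),-15.3)
cv2.imwrite("pics/s2.png",viewer.get_image("scene")["pixels"])
E
```

```text
time_s: 13.42
ee_pos: [0.5187, -0.062, 0.271]
tool_rot: [-0.001, 0.795, 0.607, -0.0]
contact_force: [0.3, 0.1, -3.7]
gripper_width: 0.0131
grip_force: 49.0
time_s: 14.25
ee_pos: [0.4958, -0.3148, 0.2708]
tool_rot: [-0.001, 0.795, 0.606, -0.0]
contact_force: [0.5, -0.6, -4.4]
gripper_width: 0.0129
grip_force: 49.0
time_s: 14.83
ee_pos: [0.4935, -0.382, 0.2716]
tool_rot: [-0.0, 0.795, 0.607, 0.0]
contact_force: [0.3, 1.1, -4.4]
gripper_width: 0.013
grip_force: 49.0
t 14.83 pos [ 0.4935 -0.382   0.2716] ydir -15.29 tilt z [-3.e-04  7.e-04 -1.e+00] shift [-0.007 -0.027  1.116] rz 0.0024180063605683698 F [ 0.3  1.1 -4.4] w 0.013 grip 49.0 q6 -0.5
```

View pics/s2.png

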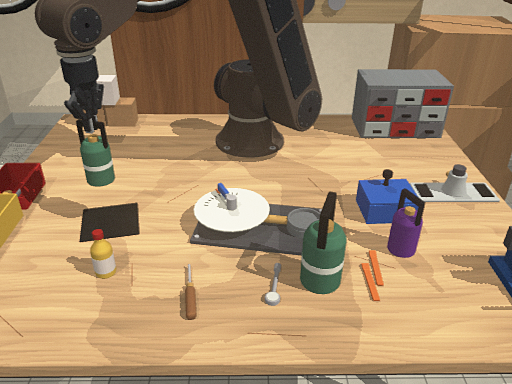

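The canister hangs upright at about (97,160) over the mat at (110,221), and the lever is still at the mark. I'll lower it now.

```bash
python3 -m pendant '[[-0.007,-0.027,0.1,0,0,0],[0,0,0.18,0,0,0],[0,0,0.18,0,0,0],[0,0,0.18,0,0,0],[0,0,0.15,0,0,0],[0,0,0.1,0,0,0],[0,0,0.1,0,0,0],[0,0,0.06,0,0,0],[0,0,0.05,0,0,0],[0,0,0,0,0,0]]'
python3 -m pendant '[[0,0,0.03,0,0,0],[0,0,0.03,0,0,0],[0,0,0.02,0,0,0],[0,0,0.02,0,0,0],[0,0,0.02,0,0,0],[0,0,0,0,0,0],[0,0,0,0,0,0]]'
```

```text
time_s: 15.72
ee_pos: [0.4906, -0.3823, 0.1611]
tool_rot: [-0.0, 0.795, 0.607, -0.0]
contact_force: [0.4, 0.4, -3.7]
gripper_width: 0.0128
grip_force: 49.0
time_s: 16.3
ee_pos: [0.4907, -0.3826, 0.1497]
tool_rot: [-0.0, 0.795, 0.607, 0.0]
contact_force: [0.1, -0.1, -4.6]
gripper_width: 0.0135
grip_force: 49.0
```

```bash
python3 -m pendant '[[0,0,0.02,0,0,0],[0,0,0.015,0,0,0],[0,0,0.015,0,0,0],[0,0,0.01,0,0,0],[0,0,0.01,0,0,0],[0,0,0,0,0,0],[0,0,0,0,0,0]]'
```

```text
time_s: 16.88
ee_pos: [0.4907, -0.3825, 0.1427]
tool_rot: [-0.0, 0.795, 0.607, 0.0]
contact_force: [0.7, -0.5, -3.8]
gripper_width: 0.0132
grip_force: 49.0
```

```bash
python3 -m pendant '[[0,0,0.01,0,0,0],[0,0,0.01,0,0,0],[0,0,0,0,0,0],[0,0,0,0,0,0]]'
python3 -m pendant '[[0,0,0.01,0,0,0],[0,0,0,0,0,0],[0,0,0,0,0,0]]'
```

```text
time_s: 17.22
ee_pos: [0.4909, -0.3827, 0.1415]
tool_rot: [0.001, 0.795, 0.607, 0.0]
contact_force: [-1.5, 0.5, 4.5]
gripper_width: 0.0134
grip_force: 50.2
time_s: 17.47
ee_pos: [0.4911, -0.3829, 0.1415]
tool_rot: [0.001, 0.795, 0.607, 0.0]
contact_force: [-2.1, 2.4, 13.1]
gripper_width: 0.0134
grip_force: 51.5
```

```bash
python3 -m pendant '[[0,0,-0.012,0,0,0],[0,0,0,0,0,0],[0,0,0,0,0,0]]' - 20
python3 -m pendant '[[0,0,0,0,0,0],[0,0,0,0,0,0],[0,0,0,0,0,0],[0,0,0,0,0,0],[0,0,0,0,0,0],[0,0,0,0,0,0]]' 0.3
python3 -m pendant '[[0,0,-0.05,0,0,0],[0,0,-0.1,0,0,0],[0,0,-0.15,0,0,0],[0,0,-0.2,0,0,0],[0,0,-0.25,0,0,0],[0,0,-0.25,0,0,0],[0,0,-0.25,0,0,0],[0,0,-0.25,0,0,0],[0,0,-0.1,0,0,0],[0,0,0,0,0,0]]'
python3 - <<'E'
from h import *
from rig import viewer
t=viewer.get_image("top");s=viewer.get_image("scene");w=viewer.get_image("wrist")
a=np.vstack([np.hstack([cv2.resize(s["pixels"],(400,300)),cv2.resize(t["pixels"],(400,300))]),np.hstack([cv2.resize(w["pixels"],(400,300)),cv2.resize(s["pixels"][140:290,60:260],(400,300))])])
cv2.imwrite("pics/f.png",a)
E
```

```text
time_s: 17.72
ee_pos: [0.491, -0.3827, 0.1415]
tool_rot: [0.001, 0.795, 0.607, 0.0]
contact_force: [-0.6, 0.4, 6.7]
gripper_width: 0.0132
grip_force: 50.5
time_s: 18.22
ee_pos: [0.4907, -0.3825, 0.1408]
tool_rot: [-0.0, 0.795, 0.607, 0.0]
contact_force: [-0.2, 0.0, -0.1]
gripper_width: 0.0597
grip_force: 0.0
time_s: 19.05
ee_pos: [0.4911, -0.3829, 0.3041]
tool_rot: [0.002, 0.795, 0.607, 0.0]
contact_force: [0.4, -0.6, 0.0]
gripper_width: 0.0598
grip_force: 0.0
```

View pics/f.png

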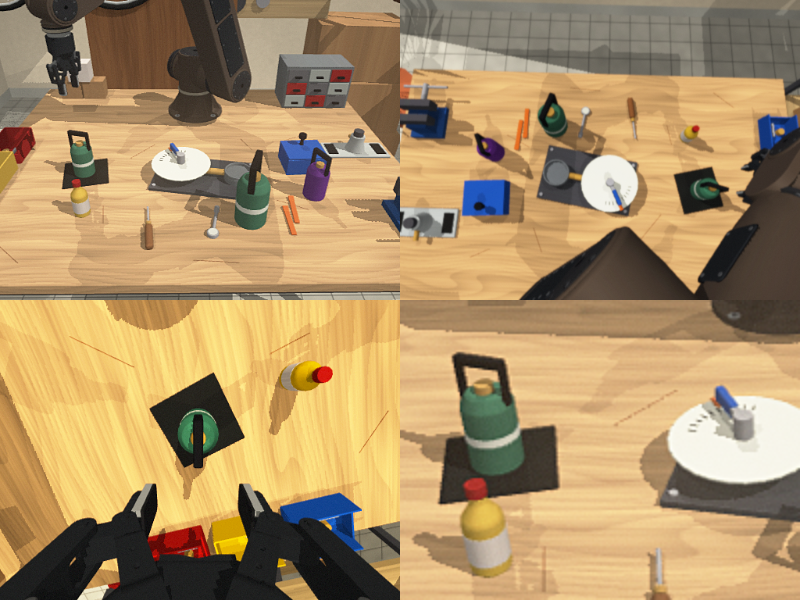

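The canister stands upright near the mat's centre, the lever is at the mark, and the gripper is clear of everything. I'm handing in now.

```bash
python3 -c "
from rig import ticket
print(ticket.hand_in())"
```

```text
the job is handed in; nothing more can be done
None
```

The job is handed in: the lever points at the orange mark to within about half a degree, the canister stands upright wholly on the mat, and the tools and bottle were not touched; the arm took about 19 s and the verdict was not shown.

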